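# Find the lid that snaps onto the canister on the blue felt mat

### The job

One of the white canisters stands on the square blue felt mat without its lid. Try the three look-alike wooden lids on it to find the one that snaps on and holds when tugged, and leave that one pressed fully home, flat on the rim. Leave the two other lids lying on the tabletop, and do not push the remote, the mug or the candle about.

Things in the scene. Friction and masses are not known exactly. Their poses are not given: they have to be found in the camera images.
- mat: Square blue felt mat, 150 mm wide, 2 mm thick, fixed on the table; origin at its centre, on the tabletop. Exactly one of the three canisters stands on it, at its middle to within about 10 mm: that one is to be closed.
- canister_a: One of three white round canisters alike outside, fixed to the table: 98 mm across, 75 mm high, thick collar round an open round mouth 58, 66 or 74 mm wide (which is which is not told). Origin at the centre of the underside, z up. In the mouth, 9.5 mm below the rim, two opposite sprung steel catches stand 3.5 mm inwards.
- canister_b: Another, as canister_a. Only the lid whose bead is 2.4 mm narrower than the mouth belongs to a canister: about 8 N push it past the catches, it snaps home, disc flat on the rim (grip bar middle 97 mm above the canister's origin), and holds against a gentle pull of 5 N; about 10 N, or lifting it 3 mm, pull it off again.
- canister_c: Another, as canister_a. On any canister a lid too large stays about 16 mm proud of the rim however it is pressed; one too small drops in as deep as the right one but with no snap, and lifts off freely with no more than its weight.
- lid_1_knob (a point): One of three look-alike loose lids, 55 to 100 g: round wooden disc 94 mm across, 6 mm thick; on it in the middle a dark grip bar 44 mm long, 24 mm thick, 32 mm high; below it a grey round plug 16.5 mm deep, on which the lid stands. This point is the bar's middle: on the axis, 16 mm above the disc, 38.5 mm above the plug's foot. x along the bar, y across it, z up.
- lid_2_knob (a point): Another lid, as lid_1, with the same point. The lids differ only underneath: the rounded bead at the foot of the plug is 55.6, 63.6 or 71.6 mm across, each made for one canister's mouth; which lid is which is not told and must be found by trying.
- lid_3_knob (a point): Another lid, as lid_1, with the same point and axes. Each lid is 54.5 mm high in all.
- canister_a_l (a joint): One of the two opposite sprung catches in the mouth of canister_a: 0 = standing fully into the mouth (empty, or a loose lid), grows in m as it is pushed back into the collar, at most 0.006; 0.0005 to 0.0015 while it holds the snapped lid.
- canister_a_r (a joint): One of the two opposite sprung catches in the mouth of canister_a: 0 = standing fully into the mouth (empty, or a loose lid), grows in m as it is pushed back into the collar, at most 0.006; 0.0005 to 0.0015 while it holds the snapped lid.
- canister_b_l (a joint): One of the two opposite sprung catches in the mouth of canister_b: 0 = standing fully into the mouth (empty, or a loose lid), grows in m as it is pushed back into the collar, at most 0.006; 0.0005 to 0.0015 while it holds the snapped lid.
- canister_b_r (a joint): One of the two opposite sprung catches in the mouth of canister_b: 0 = standing fully into the mouth (empty, or a loose lid), grows in m as it is pushed back into the collar, at most 0.006; 0.0005 to 0.0015 while it holds the snapped lid.
- canister_c_l (a joint): One of the two opposite sprung catches in the mouth of canister_c: 0 = standing fully into the mouth (empty, or a loose lid), grows in m as it is pushed back into the collar, at most 0.006; 0.0005 to 0.0015 while it holds the snapped lid.
- canister_c_r (a joint): One of the two opposite sprung catches in the mouth of canister_c: 0 = standing fully into the mouth (empty, or a loose lid), grows in m as it is pushed back into the collar, at most 0.006; 0.0005 to 0.0015 while it holds the snapped lid.
- remote: Black remote control, 170 x 45 x 18 mm, loose bystander; origin at the centre of its underside.
- mug: Blue mug, 80 mm across, 95 mm high, handle to its +y, loose bystander; origin at the centre of its underside.
- candle: Amber glass candle, 70 mm across, 60 mm high, loose bystander; origin at the centre of its underside.
Things that resemble listed ones, but are neither listed nor needed, are in the scene too. What is shaped like the part that bears lid_1_knob but pink or turquoise is not meant. What is shaped like the canister_a but red is not meant.

How it is judged:
At the end, for the whole second after the job is handed in: The canister on the mat has its lid snapped home, a catch pushed back over 0.3 mm: grip bar middle at most 99.5 mm above the canister's origin, within 2.5 mm of its axis, tilt under 0.06 rad. The other lids lie on the table, grip bar middles below 60 mm. All at rest (((horizontal distance between canister_a and mat below 0.03 m and value of joint any of canister_a_l, canister_a_r above 0.0003 m and ((z of lid_1_knob in the frame of canister_a between 0.09 and 0.0995 m and horizontal distance between lid_1_knob and canister_a below 0.0025 m and angle between lid_1_knob's own z axis and vertical below 0.06 rad) or (z of lid_2_knob in the frame of canister_a between 0.09 and 0.0995 m and horizontal distance between lid_2_knob and canister_a below 0.0025 m and angle between lid_2_knob's own z axis and vertical below 0.06 rad) or (z of lid_3_knob in the frame of canister_a between 0.09 and 0.0995 m and horizontal distance between lid_3_knob and canister_a below 0.0025 m and angle between lid_3_knob's own z axis and vertical below 0.06 rad))) or (horizontal distance between canister_b and mat below 0.03 m and value of joint any of canister_b_l, canister_b_r above 0.0003 m and ((z of lid_1_knob in the frame of canister_b between 0.09 and 0.0995 m and horizontal distance between lid_1_knob and canister_b below 0.0025 m and angle between lid_1_knob's own z axis and vertical below 0.06 rad) or (z of lid_2_knob in the frame of canister_b between 0.09 and 0.0995 m and horizontal distance between lid_2_knob and canister_b below 0.0025 m and angle between lid_2_knob's own z axis and vertical below 0.06 rad) or (z of lid_3_knob in the frame of canister_b between 0.09 and 0.0995 m and horizontal distance between lid_3_knob and canister_b below 0.0025 m and angle between lid_3_knob's own z axis and vertical below 0.06 rad))) or (horizontal distance between canister_c and mat below 0.03 m and value of joint any of canister_c_l, canister_c_r above 0.0003 m and ((z of lid_1_knob in the frame of canister_c between 0.09 and 0.0995 m and horizontal distance between lid_1_knob and canister_c below 0.0025 m and angle between lid_1_knob's own z axis and vertical below 0.06 rad) or (z of lid_2_knob in the frame of canister_c between 0.09 and 0.0995 m and horizontal distance between lid_2_knob and canister_c below 0.0025 m and angle between lid_2_knob's own z axis and vertical below 0.06 rad) or (z of lid_3_knob in the frame of canister_c between 0.09 and 0.0995 m and horizontal distance between lid_3_knob and canister_c below 0.0025 m and angle between lid_3_knob's own z axis and vertical below 0.06 rad)))) and ((height (world z) of lid_1_knob between 0 and 0.06 m and height (world z) of lid_2_knob between 0 and 0.06 m) or (height (world z) of lid_2_knob between 0 and 0.06 m and height (world z) of lid_3_knob between 0 and 0.06 m) or (height (world z) of lid_1_knob between 0 and 0.06 m and height (world z) of lid_3_knob between 0 and 0.06 m)) and linear speed of each of lid_1, lid_2, lid_3 below 0.02 m/s); the robot touches nothing.
It fails at once if the remote is pushed more than 40 mm (distance of remote from where it was at the start of the episode above 0.04 m).
It fails at once if the mug is pushed more than 40 mm (distance of mug from where it was at the start of the episode above 0.04 m).
It fails at once if the candle is pushed more than 40 mm (distance of candle from where it was at the start of the episode above 0.04 m).
It also fails if it takes over 72 s, if anything falls off the work surface, if the arm or the gripper's body presses on something with over 40 N, if the wrist force passes 120 N, or if a joint passes its speed limit or range.

### The arm

A 7-joint arm with a two-finger parallel gripper is mounted at the origin on the work surface. World frame = base frame: x ahead of the robot, y to its left, z up, the work surface at z = 0. Lengths are in m, angles in rad, forces in N, time in s.
With the tool pointing down it reaches from about 0.4 to 0.9 m from the base axis. Payload 5.5 kg.
Tool frame: the origin (TCP) lies midway between the tips of the shut fingers; the grasp point (between the pads) lies 19 mm behind it; z points along the fingers, y is the line along which they close (so a half turn about z gives the same grasp; the last joint's range is limited). The gripper opens to 85 mm and grips with 20 to 120 N. Pads are 22 mm wide; open, the fingers measure 114 mm over their backs; the gripper's body (76 mm by 85 mm) begins 54 mm behind the grasp point. The pads swing forward as they close: fully open they stand 13 mm farther back than shut.
Start: joints at [1.611, 0.501, -0.427, 1.55, 0.221, 1.138, -0.21], TCP at [0.144, -0.634, 0.2] pointing down, gripper open.
Joint ranges: [-2.88, 2.88], [-0.31, 2.03], [-1.54, 1.56], [0.2, 2.42], [-1.41, 4.55], [0.19, 2.02], [-2.57, 2.57]. Speed limits (rad/s): [2.57, 2.57, 3.14, 3.14, 3.14, 3.14, 3.14].

### API

Orientations are given as a unit quaternion [w, x, y, z].
In Python, from bench import read_state, get_image, close_job gives the robot as it stands.
- The arm moves only by the shell command python3 -m pendant 'ROWS' [FORCE]. ROWS is JSON, a list of rows, each an object of numbers: "gripper": the opening, from -1 (shut) to 1 (fully open), so that 0 is half open; "tx", "ty", "tz": the shift along the tool's x, y, z in m; "twist": the turn about the tool's z in degrees. In form: [{"gripper": .., "tx": .., "ty": .., "tz": .., "twist": ..}, ...]. A call has 1 to 20 rows; each row is the pose to reach, as a shift and turn from the pose commanded when the call began, along the tool's axes at that moment; what a row does not reach only later rows make up. A row lasts 1/8 s, in which the tool goes at most 62.5 mm and 10.7 degrees, less where a joint would pass 70% of its speed; a pose out of reach is approached as far as the arm can. A call with a gripper value outside its range is refused whole. The fingers move at their own pace and stop on an object; FORCE is the grip in N (left out, the last holds). Time passes only in rows, so rows that repeat a pose let the fingers close. It gives the time, the measured TCP pose, the force, the opening and the grip force at its end, in the units of the state.
- read_state(): the state, without advancing time (a new reading comes with each control period).
- get_image(name): name is "side" or "top" or "wrist"; returns a dict with "pixels" (480x640x3 uint8, blue, green, red), "range_z" (480x640 float32, m along the optical axis (not along the pixel's ray), 0 where there is no reading), "mtx" (3x3 intrinsics, pixels), "rvec" (rotation vector, rad) and "tvec" (3), from world to camera coordinates, as OpenCV has them; the wrist camera has in their place "tool_from_camera" (4x4, takes a point from camera to tool coordinates, whose origin is the TCP and whose axes are the flange's). Camera axes: x right, y down, z forward; pixel columns grow to the right and rows downward; lengths in m; the calibration is good to about 2 mm. A picture is of the moment at which its call begins: read the wrist's pose just before it.
- close_job(): hands the job in; it is judged then, once.
The state is a dict: "clock": time; "q": joint angles; "joint_velocities": joint speeds; "joint_torque": joint torques, N m; "tcp_pos": TCP position; "tool_rot": TCP orientation; "wrist_force": force on the tool from outside, world axes, zero at the start; "wrist_torque": the same for the moment, N m; "gripper_width": finger opening in m; "grip_force": force on a finger pad.
Only numpy, scipy, OpenCV 4.12 (cv2) and the standard library are available. Lean on these libraries where they do the work, as an engineer would, in place of code of your own. Each camera call takes 0.05 s, during which the arm holds its last target. There are 200 camera calls.

## Working session

There is one attempt and no reset: what is moved stays moved. The work goes in short steps, Python scripts to look and compute and a shell command to move; the robot and the scene stay as the last step left them, time stands still between calls to the robot, and variables do not carry over. Pictures are saved under pics/ and viewed, at most 10 in all, crops included, and the job is handed in when it is done.

```bash
ls; mkdir -p pics
cat > h.py <<'E'
import numpy as np, cv2
from bench import read_state, get_image, close_job
from scipy.spatial.transform import Rotation as R
def cloud(im, tcp=None, q=None):
    K=im["mtx"]; d=im["range_z"].astype(float); v,u=np.mgrid[0:480,0:640]
    P=np.stack([(u-K[0,2])/K[0,0]*d,(v-K[1,2])/K[1,1]*d,d],-1)
    if "rvec" in im:
        M=cv2.Rodrigues(np.array(im["rvec"],float))[0]; W=(P-np.ravel(im["tvec"]))@M
    else:
        T=np.array(im["tool_from_camera"]); W=P@T[:3,:3].T+T[:3,3]
        Rt=R.from_quat(np.roll(q,-1)).as_matrix(); W=W@Rt.T+np.array(tcp)
    W[d<=0]=np.nan
    return W
E
python3 - <<'E'
from h import *
s=read_state(); print({k:np.round(v,3) for k,v in s.items()})
for n in ("top","side"):
    im=get_image(n); cv2.imwrite(f"pics/{n}.png",im["pixels"]); np.save(f"{n}.npy",cloud(im)); np.save(f"{n}_px.npy",im["pixels"])
E
```

```text
pics
{'clock': np.float64(0.0), 'q': array([ 1.611,  0.502, -0.427,  1.551,  0.221,  1.138, -0.21 ]), 'joint_velocities': array([ 0.   , -0.   ,  0.   ,  0.   ,  0.002,  0.002,  0.   ]), 'joint_torque': array([ 0.0000e+00, -5.6952e+01, -5.8150e+00, -2.8094e+01,  1.1000e-02,
        1.2000e-02, -0.0000e+00]), 'tcp_pos': array([ 0.143, -0.633,  0.199]), 'tool_rot': array([-0.001,  0.994,  0.111, -0.   ]), 'wrist_force': array([ 0.777,  0.023, -0.32 ]), 'wrist_torque': array([-0.028, -0.037, -0.013]), 'grip_force': np.float64(0.0), 'gripper_width': np.float64(0.085)}
```

View pics/top.png

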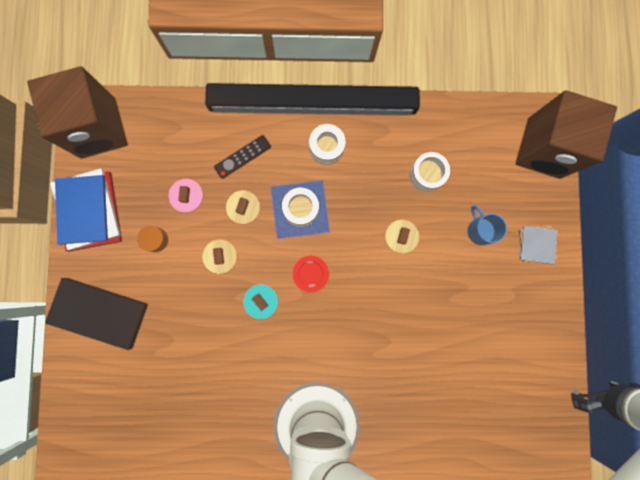

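The top view shows the mat canister at (300,207) and wooden lids at (242,207), (220,256) and (402,236). The pink and turquoise lids and the red canister are decoys.

Run:
```python
from h import *
W=np.load("top.npy"); px=np.load("top_px.npy")
print("table z",W[330:340,300:400,2].mean())
hsv=cv2.cvtColor(px,cv2.COLOR_BGR2HSV)
def sel(c,r,zl,zh):
    u,v=c; S=W[v-r:v+r,u-r:u+r].reshape(-1,3); h=hsv[v-r:v+r,u-r:u+r].reshape(-1,3); m=(S[:,2]>zl)&(S[:,2]<zh); return S[m],h[m]
for n,c in dict(L1=(242,207),L2=(220,256),L3=(402,236),pink=(185,195),turq=(260,302)).items():
    D,_=sel(c,24,.012,.03); K,_=sel(c,16,.045,.065)
    (cx,cy),r=cv2.minEnclosingCircle(D[:,:2].astype(np.float32))
    rect=cv2.minAreaRect((K[:,:2]*1000).astype(np.float32))
    kc=K.mean(0); w,V=np.linalg.eigh(np.cov(K[:,:2].T)); a=np.degrees(np.arctan2(V[1,1],V[0,1]))
    print(n,"disc",np.round([cx,cy,r],4),"bar",np.round(kc,4),"axis deg",a.round(1),rect,len(K))
for n,c in dict(mat=(300,207),far=(327,143),right=(430,170),red=(311,274)).items():
    S,_=sel(c,26,.06,.09)
    (cx,cy),r=cv2.minEnclosingCircle(S[:,:2].astype(np.float32))
    rr=np.hypot(*(S[:,:2]-[cx,cy]).T)
    print(n,np.round([cx,cy,r,rr.min(),np.percentile(rr,2),S[:,2].mean()],4),len(S), "mouth eq dia",2*np.sqrt(.049**2-len(S)*0))
for n,c in dict(candle=(152,238),mug=(486,230),remote=(242,156)).items(): 
    S,_=sel(c,28,.01,.12); print(n,S.min(0).round(3),S.max(0).round(3))
```

```text
table z nan
L1 disc [0.5936 0.2089 0.0471] bar [0.593  0.2084 0.0537] axis deg 163.4 ((593.5559692382812, 208.89390563964844), (24.808069229125977, 43.568912506103516), 73.13957214355469) 146
L2 disc [0.4562 0.2697 0.0471] bar [0.4557 0.2689 0.0534] axis deg -172.3 ((455.9588928222656, 269.69879150390625), (44.75754165649414, 25.3369083404541), 7.758896827697754) 155
L3 disc [ 0.5168 -0.2356  0.0472] bar [ 0.5165 -0.2346  0.0539] axis deg 163.9 ((516.214111328125, -235.14698791503906), (24.31049156188965, 44.38739776611328), 74.75779724121094) 145
pink disc [0.6245 0.3687 0.0476] bar [0.6237 0.3674 0.0533] axis deg 175.8 ((624.279541015625, 368.2537536621094), (25.641864776611328, 44.463897705078125), 86.8020248413086) 152
turq disc [0.3321 0.1665 0.0587] bar [0.3334 0.154  0.0537] axis deg -140.9 ((333.2348327636719, 154.20899963378906), (43.4786262512207, 23.891698837280273), 39.64744186401367) 149
mat [0.5917 0.0485 0.0494 0.0297 0.0324 0.074 ] 608 mouth eq dia 0.098
far [ 0.7687 -0.0224  0.0495  0.0261  0.0283  0.074 ] 712 mouth eq dia 0.098
right [ 0.6944 -0.3088  0.0505  0.0335  0.0357  0.0736] 524 mouth eq dia 0.098
red [0.4095 0.0185 0.049  0.0297 0.0324 0.0744] 606 mouth eq dia 0.098
candle [0.467 0.386 0.01 ] [0.584 0.487 0.068]
mug [ 0.495 -0.54   0.01 ] [ 0.602 -0.422  0.101]
remote [0.671 0.14  0.01 ] [0.823 0.295 0.028]
```

View pics/side.png

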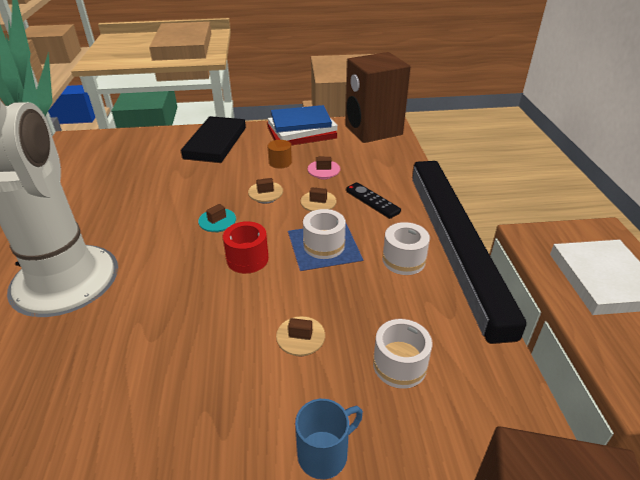

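```bash
cat >> h.py <<'E'
def rel(x,y,z,barang=None):
    """shift/turn from the present pose to TCP (x,y,z), tool x along world angle barang (deg, mod 180)"""
    s=read_state(); M=R.from_quat(np.roll(s["tool_rot"],-1)).as_matrix()
    d=M.T@(np.array([x,y,z])-s["tcp_pos"]); a=np.degrees(np.arctan2(M[1,0],M[0,0]))
    t=None if barang is None else round((a-barang+90)%180-90,2)
    print("t",s["clock"].round(2),"tcp",np.round(s["tcp_pos"],4),"ang",a.round(2),"q7",s["q"][6].round(2),"| shift",np.round(d,4),"twist",t)
def wlook(name):
    s=read_state(); im=get_image("wrist"); cv2.imwrite(f"pics/{name}.png",im["pixels"])
    return cloud(im,s["tcp_pos"],s["tool_rot"]), im["pixels"]
def lid(W,x,y,z0=0.0,r=.06):
    S=W.reshape(-1,3); S=S[np.hypot(S[:,0]-x,S[:,1]-y)<r]
    D=S[abs(S[:,2]-z0-.0225)<.007]; K=S[abs(S[:,2]-z0-.0545)<.006]
    for n,A in (("disc",D),("bar",K)):
        if len(A)<20: print(n,"few",len(A)); continue
        c,wh,a=cv2.minAreaRect((A[:,:2]*1000).astype(np.float32)); a=a if wh[0]>wh[1] else a+90
        print(n,"centre mm",np.round(c,1),"size",np.round(wh,1),"long axis",round((a+90)%180-90,1),"z",np.median(A[:,2]).round(4),len(A))
E
python3 -c "
from h import *
rel(.5165,-.2352,.18,-15.7)"
```

```text
Traceback (most recent call last):
  File "h.py", line 19, in rel
    print("t",s["clock"].round(2),"tcp",np.round(s["tcp_pos"],4),"ang",a.round(2),"q7",s["q"][6].round(2),"| shift",np.round(d,4),"twist",t)
              ^^^^^^^^^^^^^^^^
AttributeError: 'float' object has no attribute 'round'
```

```bash
sed -i 's/s\["clock"\].round(2)/round(s["clock"],2)/; s/s\["q"\]\[6\].round(2)/round(s["q"][6],2)/' h.py
python3 -c "
from h import *
rel(.5165,-.2352,.18,-15.7)"
```

```text
t 0.1 tcp [ 0.1434 -0.6333  0.1994] ang 12.77 q7 -0.21 | shift [ 0.4518 -0.3057  0.02  ] twist 28.47
```

```bash
python3 -m pendant '[{"gripper":1,"tx":0.452,"ty":-0.306,"tz":0.02,"twist":28.5},{"gripper":1,"tx":0.452,"ty":-0.306,"tz":0.02,"twist":28.5},{"gripper":1,"tx":0.452,"ty":-0.306,"tz":0.02,"twist":28.5},{"gripper":1,"tx":0.452,"ty":-0.306,"tz":0.02,"twist":28.5},{"gripper":1,"tx":0.452,"ty":-0.306,"tz":0.02,"twist":28.5},{"gripper":1,"tx":0.452,"ty":-0.306,"tz":0.02,"twist":28.5},{"gripper":1,"tx":0.452,"ty":-0.306,"tz":0.02,"twist":28.5},{"gripper":1,"tx":0.452,"ty":-0.306,"tz":0.02,"twist":28.5},{"gripper":1,"tx":0.452,"ty":-0.306,"tz":0.02,"twist":28.5},{"gripper":1,"tx":0.452,"ty":-0.306,"tz":0.02,"twist":28.5},{"gripper":1,"tx":0.452,"ty":-0.306,"tz":0.02,"twist":28.5},{"gripper":1,"tx":0.452,"ty":-0.306,"tz":0.02,"twist":28.5}]' 40
python3 -c "
from h import *
W,p=wlook('w1'); lid(W,.5165,-.2352); rel(.5165,-.2352,.027,-15.7)"
```

```text
clock: 1.6
tcp_pos: [0.5156, -0.2374, 0.1801]
tool_rot: [0.0, 0.99, -0.138, -0.0]
wrist_force: [-0.4, 0.0, -0.1]
gripper_width: 0.0853
grip_force: 0.0
disc centre mm [ 518.7 -233. ] size [92.9 92.5] long axis 76.7 z 0.0232 5201
bar centre mm [ 518.9 -233.2] size [24.  43.5] long axis -15.0 z 0.0551 1191
t 1.65 tcp [ 0.5157 -0.2373  0.1802] ang -15.9 q7 -1.66 | shift [ 0.0003 -0.0024  0.1532] twist -0.2
```

View pics/w1.png

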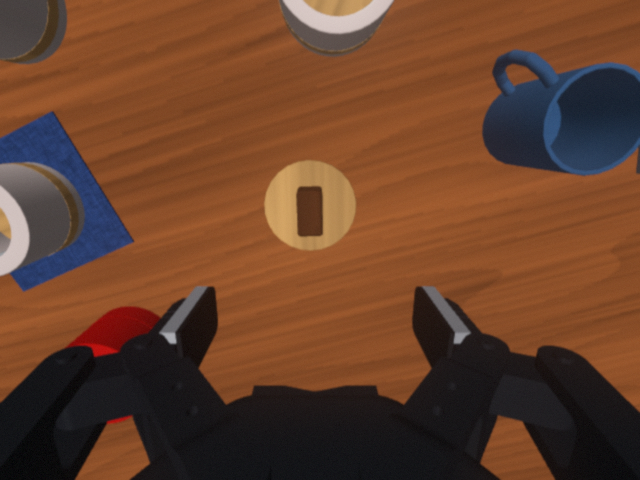

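Wrist view: lid at pixel (310,205), bar top at 55 mm as expected, and nothing close to it. Descending to grip.

```bash
python3 -m pendant '[{"gripper":0.3,"tx":0.001,"ty":-0.004,"tz":0.06,"twist":0},{"gripper":0,"tx":0.001,"ty":-0.004,"tz":0.11,"twist":0},{"gripper":0,"tx":0.001,"ty":-0.004,"tz":0.152,"twist":0},{"gripper":0,"tx":0.001,"ty":-0.004,"tz":0.152,"twist":0},{"gripper":-1,"tx":0.001,"ty":-0.004,"tz":0.152,"twist":0},{"gripper":-1,"tx":0.001,"ty":-0.004,"tz":0.152,"twist":0},{"gripper":-1,"tx":0.001,"ty":-0.004,"tz":0.152,"twist":0},{"gripper":-1,"tx":0.001,"ty":-0.004,"tz":0.152,"twist":0}]' 40
python3 -m pendant '[{"gripper":-1,"tz":-0.06},{"gripper":-1,"tz":-0.12},{"gripper":-1,"tz":-0.153},{"gripper":-1,"tz":-0.153}]'
python3 -c "
from h import *
rel(.5917,.0485,.18,-15.7)
"
```

```text
clock: 2.65
tcp_pos: [0.5195, -0.2324, 0.0294]
tool_rot: [0.0, 0.991, -0.137, 0.001]
wrist_force: [0.8, 0.5, -0.4]
gripper_width: -0.0
grip_force: 0.0
t 2.65 tcp [ 0.5195 -0.2324  0.0294] ang -15.74 q7 -1.78 | shift [-0.0064 -0.2899 -0.1508] twist -0.04schema error: expected keys gripper, tx, ty, tz, twist
```

```bash
python3 -c "
from h import *
W,p=wlook('w2'); s=read_state(); print(s['gripper_width'],s['grip_force'],s['tcp_pos']); im=get_image('side'); cv2.imwrite('pics/s2.png',np.hstack([cv2.resize(p,(400,300)),cv2.resize(im['pixels'][260:410,200:400],(400,300))]))
"
```

```text
0.00010342084808282861 0.0 [ 0.51925109 -0.23227301  0.02907945]
```

View pics/s2.png

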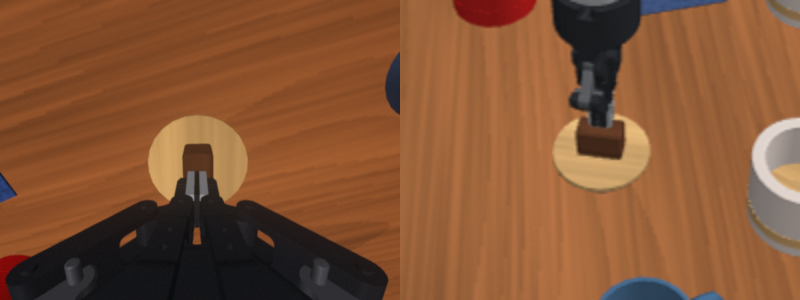

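The fingers shut just beside the near end of the bar, at about pixel (197,170) in the left half, instead of around it. Measuring where the lid is now.

```bash
python3 -c "
from h import *
W,p=wlook('w3'); lid(W,.53,-.23,r=.08)
W=cloud(get_image('top')); lid(W,.53,-.23,r=.08)
W=cloud(get_image('side')); lid(W,.53,-.23,r=.08)
s=read_state(); print(s['tcp_pos'],s['tool_rot'],s['wrist_force']); print(np.round(get_image('wrist')['tool_from_camera'],3))
"
```

```text
disc centre mm [ 522.6 -234.4] size [93.8 85.1] long axis 72.8 z 0.0233 13088
bar centre mm [ 530.1 -236.2] size [24.1 20.7] long axis 75.5 z 0.0549 1738
disc centre mm [ 511.3 -221.5] size [92.5 63.2] long axis 21.6 z 0.0223 320
bar centre mm [ 500.5 -227.5] size [26.9 12.4] long axis 39.3 z 0.0538 30
disc centre mm [ 518.8 -237.8] size [93.1 90.2] long axis 4.2 z 0.0218 1074
bar centre mm [ 518.3 -235.4] size [26.2 43. ] long axis -12.4 z 0.0534 204
[ 0.51887627 -0.23200653  0.02846547] [ 1.79516741e-05  9.90589689e-01 -1.36865144e-01 -1.39075500e-05] [ 0.08911826 -0.02215797 -0.61416128]
[[-0.001 -0.96  -0.279  0.071]
 [ 1.    -0.001 -0.     0.   ]
 [-0.    -0.279  0.96  -0.174]
 [ 0.     0.     0.     1.   ]]
```

```bash
python3 -c "
from h import *
for n in ('side','wrist','top'):
    s=read_state(); im=get_image(n); W=cloud(im,s['tcp_pos'],s['tool_rot']); S=W.reshape(-1,3); h=im['pixels'].reshape(-1,3).astype(int)
    m=(np.hypot(S[:,0]-.519,S[:,1]+.232)<.02); sat=h.max(1)-h.min(1)
    g=m&(sat<25)&(S[:,2]<.13); P=S[g]; o=np.argsort(P[:,2])[:200:25]; print(n,len(P)); print(P[o].round(4))
"
```

```text
side 155
[[ 0.5292 -0.2313  0.0527]
 [ 0.5158 -0.2429  0.0701]
 [ 0.5253 -0.2415  0.0756]
 [ 0.5141 -0.2451  0.0809]
 [ 0.5175 -0.2316  0.1031]
 [ 0.5239 -0.2493  0.1161]
 [ 0.5361 -0.2329  0.1284]]
wrist 6708
[[ 0.5305 -0.2308  0.0638]
 [ 0.5285 -0.2391  0.0657]
 [ 0.5291 -0.2369  0.0668]
 [ 0.5287 -0.2377  0.0675]
 [ 0.5284 -0.2257  0.0681]
 [ 0.5312 -0.2307  0.0686]
 [ 0.5288 -0.2404  0.0693]
 [ 0.5285 -0.2403  0.0698]]
top 0
[]
```

```bash
python3 -c "
from h import *
s=read_state(); im=get_image('wrist'); p=im['pixels']; W=cloud(im,s['tcp_pos'],s['tool_rot']); a=get_image('side')['pixels']
cv2.imwrite('pics/c4.png',np.hstack([cv2.resize(p[200:400,240:400],(400,500)),cv2.resize(a[280:360,270:334],(400,500),interpolation=cv2.INTER_CUBIC)]))
for v in range(225,380,8): print(v,[tuple(np.round(W[v,u]*1000).tolist()) for u in (300,308,316,324,332)])
print(s['q'],s['gripper_width'])
"
```

```text
225 [(543.0, -230.0, 22.0), (542.0, -235.0, 22.0), (541.0, -239.0, 24.0), (539.0, -243.0, 22.0), (538.0, -248.0, 24.0)]
233 [(542.0, -231.0, 35.0), (541.0, -235.0, 35.0), (539.0, -239.0, 35.0), (539.0, -243.0, 36.0), (537.0, -247.0, 34.0)]
241 [(542.0, -231.0, 49.0), (541.0, -235.0, 49.0), (539.0, -238.0, 48.0), (539.0, -242.0, 50.0), (538.0, -246.0, 49.0)]
249 [(540.0, -231.0, 54.0), (538.0, -234.0, 54.0), (538.0, -238.0, 55.0), (537.0, -242.0, 55.0), (536.0, -245.0, 55.0)]
257 [(536.0, -230.0, 56.0), (535.0, -233.0, 56.0), (534.0, -237.0, 55.0), (533.0, -241.0, 55.0), (532.0, -244.0, 55.0)]
265 [(532.0, -228.0, 55.0), (531.0, -232.0, 56.0), (530.0, -236.0, 56.0), (529.0, -240.0, 56.0), (528.0, -243.0, 56.0)]
273 [(531.0, -229.0, 64.0), (530.0, -232.0, 63.0), (530.0, -236.0, 64.0), (529.0, -239.0, 64.0), (524.0, -242.0, 55.0)]
281 [(531.0, -229.0, 72.0), (530.0, -232.0, 72.0), (530.0, -236.0, 72.0), (529.0, -239.0, 73.0), (520.0, -241.0, 55.0)]
289 [(531.0, -229.0, 80.0), (531.0, -233.0, 81.0), (530.0, -236.0, 80.0), (529.0, -239.0, 80.0), (524.0, -241.0, 72.0)]
297 [(531.0, -230.0,
[... 740 characters left out ...]
), (523.0, -231.0, 106.0), (516.0, -232.0, 97.0), (528.0, -237.0, 115.0), (534.0, -241.0, 125.0)]
353 [(534.0, -232.0, 126.0), (520.0, -230.0, 106.0), (513.0, -231.0, 98.0), (521.0, -236.0, 110.0), (534.0, -241.0, 129.0)]
361 [(532.0, -232.0, 127.0), (517.0, -229.0, 107.0), (509.0, -230.0, 97.0), (517.0, -235.0, 109.0), (533.0, -241.0, 131.0)]
369 [(530.0, -231.0, 126.0), (515.0, -229.0, 108.0), (432.0, -208.0, 1.0), (514.0, -234.0, 109.0), (532.0, -240.0, 132.0)]
377 [(527.0, -230.0, 127.0), (511.0, -227.0, 107.0), (425.0, -207.0, 1.0), (512.0, -233.0, 110.0), (529.0, -240.0, 132.0)]
[ 0.72838259  0.59580764 -0.45674787  1.87805261  0.37062626  0.75203612
 -1.7797755 ] 0.0003165007252836489
```

View pics/c4.png

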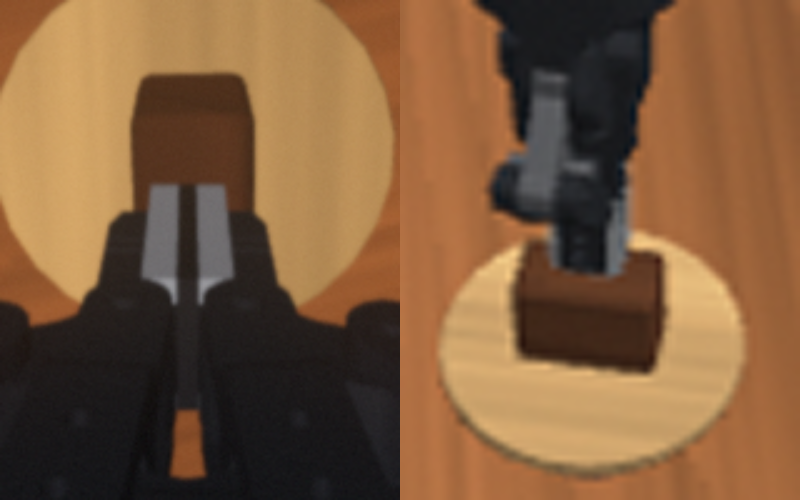

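The pictures show the shut fingers sunk into the bar, and the body height agrees with the arm's pose. There is no force and the lid has not moved, so I'll open, re-close and watch the width.

```bash
python3 -m pendant '[{"gripper":0.2,"tx":0,"ty":0,"tz":0,"twist":0},{"gripper":0.2,"tx":0,"ty":0,"tz":0,"twist":0},{"gripper":0.2,"tx":0,"ty":0,"tz":0,"twist":0},{"gripper":0.2,"tx":0,"ty":0,"tz":0,"twist":0}]' 40
python3 -c "
from h import *
s=read_state(); im=get_image('side'); W=cloud(im); lid(W,.5185,-.235); a=im['pixels']; b=get_image('wrist')['pixels']
cv2.imwrite('pics/c5.png',np.hstack([cv2.resize(b[150:400,220:420],(400,500)),cv2.resize(a[280:360,270:334],(400,500),interpolation=cv2.INTER_CUBIC)]))
"
python3 -m pendant '[{"gripper":-1,"tx":0,"ty":0,"tz":0,"twist":0},{"gripper":-1,"tx":0,"ty":0,"tz":0,"twist":0}]' 40
python3 -m pendant '[{"gripper":-1,"tx":0,"ty":0,"tz":0,"twist":0},{"gripper":-1,"tx":0,"ty":0,"tz":0,"twist":0}]' 40
```

```text
clock: 3.7
tcp_pos: [0.5189, -0.232, 0.0284]
tool_rot: [0.0, 0.991, -0.137, 0.0]
wrist_force: [-0.5, -0.8, -0.0]
gripper_width: 0.051
grip_force: 0.0
disc centre mm [ 518.8 -237.5] size [92.6 89. ] long axis 9.5 z 0.0216 1066
bar centre mm [ 519.1 -235. ] size [24.9 42.3] long axis -16.3 z 0.0532 101
clock: 4.05
tcp_pos: [0.5189, -0.2321, 0.0284]
tool_rot: [0.0, 0.991, -0.137, 0.0]
wrist_force: [0.3, 1.2, -0.4]
gripper_width: 0.0151
grip_force: 0.0
clock: 4.3
tcp_pos: [0.5189, -0.232, 0.0284]
tool_rot: [-0.0, 0.991, -0.137, -0.0]
wrist_force: [0.3, -0.6, -0.1]
gripper_width: -0.0
grip_force: 0.0
```

View pics/c5.png

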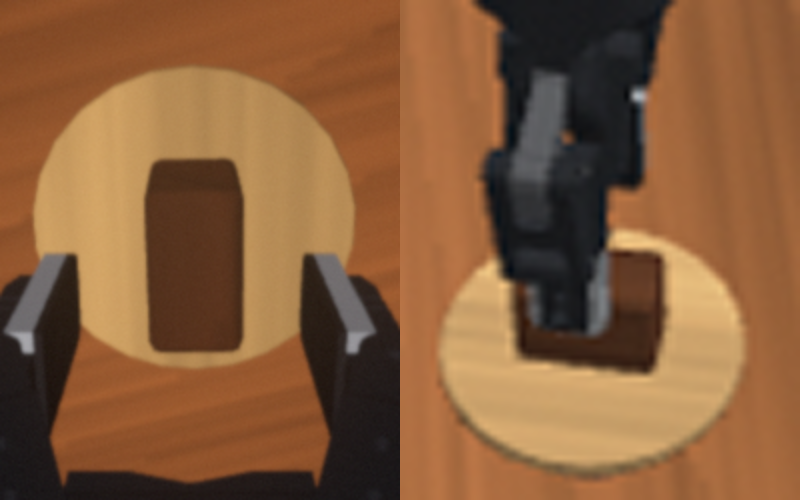

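The open fingers straddle the bar correctly, with tips just above the disc. On closing they pass through with no reaction. Retrying 4 mm deeper with a firmer grip to see whether this lid is tangible at all.

```bash
python3 -m pendant '[{"gripper":0.2,"tx":0,"ty":0,"tz":0,"twist":0},{"gripper":0.2,"tx":0,"ty":0,"tz":0,"twist":0},{"gripper":0.2,"tx":0,"ty":0.002,"tz":0.004,"twist":0},{"gripper":0.2,"tx":0,"ty":0.002,"tz":0.004,"twist":0},{"gripper":-1,"tx":0,"ty":0.002,"tz":0.004,"twist":0},{"gripper":-1,"tx":0,"ty":0.002,"tz":0.004,"twist":0},{"gripper":-1,"tx":0,"ty":0.002,"tz":0.004,"twist":0},{"gripper":-1,"tx":0,"ty":0.002,"tz":0.004,"twist":0}]' 80
python3 -m pendant '[{"gripper":-1,"tx":0,"ty":0.01,"tz":0,"twist":0},{"gripper":-1,"tx":0,"ty":0.02,"tz":0,"twist":0},{"gripper":-1,"tx":0,"ty":0.02,"tz":0,"twist":0}]'
python3 -c "
from h import *
W,_=wlook('w6'); lid(W,.52,-.235,r=.07); lid(cloud(get_image('side')),.5185,-.235)"
```

```text
clock: 5.3
tcp_pos: [0.5184, -0.234, 0.0245]
tool_rot: [0.0, 0.991, -0.137, 0.0]
wrist_force: [-0.0, 0.0, 0.3]
gripper_width: -0.0
grip_force: 0.0
clock: 5.68
tcp_pos: [0.5122, -0.2552, 0.0243]
tool_rot: [0.0, 0.99, -0.138, -0.0]
wrist_force: [0.6, -0.0, -0.0]
gripper_width: -0.0004
grip_force: 0.0
disc centre mm [ 527.3 -233.2] size [93.3 75.7] long axis 88.7 z 0.0233 12081
bar centre mm [ 524.8 -234.6] size [35.9 48.8] long axis -61.5 z 0.0551 3552
disc centre mm [ 520.6 -239.8] size [93.2 84.7] long axis 20.8 z 0.0217 1050
bar centre mm [ 522.6 -246.2] size [48.6 32.5] long axis 25.2 z 0.0531 97
```

Lid 3 did not move when the shut fingers were swept through it, so the fingers make no contact with it. Checking lid 1 next.

```bash
python3 -m pendant '[{"gripper":1,"tx":0,"ty":0,"tz":-0.06,"twist":0},{"gripper":1,"tx":0,"ty":0,"tz":-0.12,"twist":0},{"gripper":1,"tx":0,"ty":0,"tz":-0.16,"twist":0},{"gripper":1,"tx":0,"ty":0,"tz":-0.16,"twist":0}]' 40
python3 -c "
from h import *
lid(cloud(get_image('top')),.518,-.234); rel(.5945,.2095,.18,-16.5)"
```

```text
clock: 6.28
tcp_pos: [0.5158, -0.2537, 0.1885]
tool_rot: [0.001, 0.991, -0.137, 0.004]
wrist_force: [0.5, 0.6, -0.7]
gripper_width: 0.0726
grip_force: 0.0
disc centre mm [ 512.3 -232. ] size [92.6 82.9] long axis 53.4 z 0.0225 619
bar centre mm [ 516.8 -234.8] size [23.6 43.9] long axis -13.0 z 0.0538 133
t 6.33 tcp [ 0.5141 -0.2533  0.1861] ang -15.71 q7 -1.63 | shift [-0.0479 -0.4673  0.0055] twist 0.79
```

```bash
python3 -m pendant '[{"gripper":1,"tx":-0.048,"ty":-0.468,"tz":0.004,"twist":0.8},{"gripper":1,"tx":-0.048,"ty":-0.468,"tz":0.004,"twist":0.8},{"gripper":1,"tx":-0.048,"ty":-0.468,"tz":0.004,"twist":0.8},{"gripper":1,"tx":-0.048,"ty":-0.468,"tz":0.004,"twist":0.8},{"gripper":1,"tx":-0.048,"ty":-0.468,"tz":0.004,"twist":0.8},{"gripper":1,"tx":-0.048,"ty":-0.468,"tz":0.004,"twist":0.8},{"gripper":1,"tx":-0.048,"ty":-0.468,"tz":0.004,"twist":0.8},{"gripper":1,"tx":-0.048,"ty":-0.468,"tz":0.004,"twist":0.8},{"gripper":1,"tx":-0.048,"ty":-0.468,"tz":0.004,"twist":0.8},{"gripper":1,"tx":-0.048,"ty":-0.468,"tz":0.004,"twist":0.8},{"gripper":1,"tx":-0.048,"ty":-0.468,"tz":0.004,"twist":0.8}]' 40
python3 -c "
from h import *
W,p=wlook('w7'); lid(W,.594,.209); rel(.594,.209,.028,-16.5)"
```

```text
clock: 7.7
tcp_pos: [0.5936, 0.2081, 0.1796]
tool_rot: [0.001, 0.989, -0.145, -0.0]
wrist_force: [-0.1, 0.1, -0.1]
gripper_width: 0.0856
grip_force: 0.0
disc centre mm [595.9 211.8] size [92.9 93. ] long axis -32.9 z 0.0232 5225
bar centre mm [595.8 211.2] size [23.1 43.6] long axis -17.6 z 0.0551 1171
t 7.75 tcp [0.5937 0.2082 0.1799] ang -16.68 q7 -2.51 | shift [ 1.000e-04 -1.000e-03  1.519e-01] twist -0.18
```

```bash
python3 -m pendant '[{"gripper":0.3,"tx":0.001,"ty":-0.0025,"tz":0.06,"twist":0},{"gripper":0.2,"tx":0.001,"ty":-0.0025,"tz":0.11,"twist":0},{"gripper":0.2,"tx":0.001,"ty":-0.0025,"tz":0.153,"twist":0},{"gripper":0.2,"tx":0.001,"ty":-0.0025,"tz":0.153,"twist":0},{"gripper":-1,"tx":0.001,"ty":-0.0025,"tz":0.153,"twist":0},{"gripper":-1,"tx":0.001,"ty":-0.0025,"tz":0.153,"twist":0},{"gripper":-1,"tx":0.001,"ty":-0.0025,"tz":0.153,"twist":0},{"gripper":-1,"tx":0.001,"ty":-0.0025,"tz":0.153,"twist":0}]' 40
python3 -c "
from h import *
W,p=wlook('w8'); lid(W,.595,.21); print(read_state()['q'].round(2))"
```

```text
clock: 8.75
tcp_pos: [0.5959, 0.2124, 0.0284]
tool_rot: [-0.0, 0.99, -0.144, 0.001]
wrist_force: [-0.9, -0.5, 0.9]
gripper_width: 0.0
grip_force: 0.0
disc centre mm [600.  210.3] size [93.3 84.5] long axis 72.6 z 0.0233 13167
bar centre mm [606.8 208.1] size [24.2 21.5] long axis 72.4 z 0.0549 1770
[-0.05  0.69 -0.47  1.71  0.39  0.83 -2.55]
```

Lid 1 behaves the same way. Pressing lightly down to see whether the disc can be felt (its top is at 22.5 mm).

```bash
python3 -m pendant '[{"gripper":-1,"tx":0,"ty":0,"tz":0.004,"twist":0},{"gripper":-1,"tx":0,"ty":0,"tz":0.0065,"twist":0},{"gripper":-1,"tx":0,"ty":0,"tz":0.0065,"twist":0},{"gripper":-1,"tx":0,"ty":0,"tz":0.0065,"twist":0}]'
python3 -m pendant '[{"gripper":-1,"tx":0,"ty":0,"tz":0.002,"twist":0},{"gripper":-1,"tx":0,"ty":0,"tz":0.002,"twist":0},{"gripper":-1,"tx":0,"ty":0,"tz":0.002,"twist":0}]'
```

```text
clock: 9.3
tcp_pos: [0.596, 0.2127, 0.0237]
tool_rot: [0.0, 0.99, -0.144, 0.001]
wrist_force: [-5.8, -2.8, 19.4]
gripper_width: 0.0002
grip_force: 10.1
clock: 9.68
tcp_pos: [0.5965, 0.2129, 0.0237]
tool_rot: [0.0, 0.99, -0.144, 0.001]
wrist_force: [-10.5, -5.2, 32.9]
gripper_width: 0.0001
grip_force: 16.5
```

The disc is solid (stopped at 23.7 mm), so the fingers only pass through the bar. Checking lid 2's bar before drawing conclusions.

```bash
python3 -m pendant '[{"gripper":-1,"tx":0,"ty":0,"tz":-0.06,"twist":0},{"gripper":1,"tx":0,"ty":0,"tz":-0.12,"twist":0},{"gripper":1,"tx":-0.15,"ty":-0.015,"tz":-0.16,"twist":-24.4},{"gripper":1,"tx":-0.15,"ty":-0.015,"tz":-0.16,"twist":-24.4},{"gripper":1,"tx":-0.15,"ty":-0.015,"tz":-0.16,"twist":-24.4},{"gripper":1,"tx":-0.15,"ty":-0.015,"tz":-0.16,"twist":-24.4},{"gripper":1,"tx":-0.15,"ty":-0.015,"tz":-0.16,"twist":-24.4},{"gripper":1,"tx":-0.15,"ty":-0.015,"tz":-0.16,"twist":-24.4}]' 40
python3 -c "
from h import *
W,p=wlook('w9'); lid(W,.457,.2705); lid(W,.595,.21); rel(.457,.2705,.028,7.7)"
```

```text
clock: 10.68
tcp_pos: [0.4568, 0.2685, 0.1783]
tool_rot: [0.0, 0.998, 0.067, -0.0]
wrist_force: [-0.4, 0.1, -0.4]
gripper_width: 0.0853
grip_force: 0.0
disc centre mm [458.2 273. ] size [92.9 92.9] long axis 35.8 z 0.0232 5257
bar centre mm [458.5 272.7] size [43.1 23.8] long axis 8.0 z 0.055 1198
disc centre mm [595.5 211.8] size [93.5 92.6] long axis 8.6 z 0.0231 7174
bar centre mm [595.3 211.8] size [24.3 44.3] long axis -17.6 z 0.0549 1764
t 10.72 tcp [0.4566 0.2686 0.1783] ang 7.74 q7 -2.25 | shift [ 0.0007 -0.0018  0.1503] twist 0.04
```

```bash
python3 -m pendant '[{"gripper":0.3,"tx":0.0015,"ty":-0.003,"tz":0.06,"twist":0},{"gripper":0.2,"tx":0.0015,"ty":-0.003,"tz":0.11,"twist":0},{"gripper":0.2,"tx":0.0015,"ty":-0.003,"tz":0.15,"twist":0},{"gripper":0.2,"tx":0.0015,"ty":-0.003,"tz":0.15,"twist":0},{"gripper":-1,"tx":0.0015,"ty":-0.003,"tz":0.15,"twist":0},{"gripper":-1,"tx":0.0015,"ty":-0.003,"tz":0.15,"twist":0},{"gripper":-1,"tx":0.0015,"ty":-0.003,"tz":0.15,"twist":0},{"gripper":-1,"tx":0.0015,"ty":-0.003,"tz":0.15,"twist":0}]' 40
python3 -c "
from h import *
W,p=wlook('w10'); lid(W,.457,.2705)"
```

```text
clock: 11.72
tcp_pos: [0.4575, 0.2728, 0.0298]
tool_rot: [-0.0, 0.998, 0.068, 0.001]
wrist_force: [0.2, 0.1, -0.4]
gripper_width: 0.0004
grip_force: 0.0
disc centre mm [462.4 273.2] size [84.7 93.2] long axis -81.8 z 0.0233 13078
bar centre mm [469.2 274.1] size [22.1 24. ] long axis -81.6 z 0.0549 1834
```

None of the three bars can be felt by the fingers, while the disc is solid. That leaves two options: pinch the disc across a chord about 23 mm off centre (about 82 mm wide, inside the 85 mm opening), and press with shut fingers at its middle. I need the tip height when open, so I'm raising and measuring it.

```bash
python3 -m pendant '[{"gripper":-1,"tx":0,"ty":0,"tz":-0.05,"twist":0},{"gripper":1,"tx":0,"ty":0,"tz":-0.08,"twist":0},{"gripper":1,"tx":0,"ty":0,"tz":-0.08,"twist":0},{"gripper":1,"tx":0,"ty":0,"tz":-0.08,"twist":0},{"gripper":1,"tx":0,"ty":0,"tz":-0.08,"twist":0}]' 40
python3 -c "
from h import *
s=read_state(); print(s['gripper_width'],s['tcp_pos'])
im=get_image('wrist'); p=im['pixels'].astype(int); d=im['range_z']
W=cloud(im,[0,0,0],[1,0,0,0]).reshape(-1,3)  # tool frame
W_w=cloud(im,s['tcp_pos'],s['tool_rot']); lid(W_w,.4575,.2705)
for sg in (-1,1):
    m=(W[:,1]*sg>.03)&(W[:,1]*sg<.065)&(W[:,2]<.03)&(W[:,2]>-.05)&(abs(W[:,0])<.03); P=W[m]; o=np.argsort(-P[:,2])
    print(sg,len(P),'tip z',P[o[:40:5]].round(4).tolist()); g=P[P[:,2]>P[o[10],2]-.01]; print('y range',np.percentile(g[:,1],[2,50,98]).round(4),'x',np.percentile(g[:,0],[2,50,98]).round(4))
"
```

```text
clock: 12.4
tcp_pos: [0.456, 0.272, 0.1078]
tool_rot: [0.0, 0.998, 0.069, -0.001]
wrist_force: [-0.6, 0.3, 0.1]
gripper_width: 0.0721
grip_force: 0.0
0.07208655031413216 [0.45602821 0.27200394 0.10777143]
disc centre mm [458.2 272.5] size [93.  92.6] long axis 4.8 z 0.0232 8016
bar centre mm [458.2 272.7] size [43.8 23.7] long axis 8.2 z 0.055 1941
-1 410 tip z [[-0.0037, -0.0365, -0.0393], [-0.0021, -0.0361, -0.0404], [0.0029, -0.0361, -0.0406], [0.0089, -0.0361, -0.0409], [-0.0041, -0.036, -0.0413], [-0.0096, -0.0364, -0.0414], [0.003, -0.0359, -0.0417], [-0.0084, -0.0362, -0.0418]]
y range [-0.0474 -0.0362 -0.0358] x [-0.0097  0.0058  0.0117]
1 401 tip z [[-0.0035, 0.0365, -0.0398], [0.0057, 0.0362, -0.0402], [0.0021, 0.0363, -0.0409], [0.0084, 0.0363, -0.041], [-0.0062, 0.0363, -0.0412], [0.0062, 0.0363, -0.0414], [0.0025, 0.0365, -0.0417], [0.0016, 0.0365, -0.0419]]
y range [0.036  0.0363 0.0473] x [-0.0096  0.0053  0.0117]
```

That clears it up. The pads end 39 mm behind the reported TCP at 72 mm opening, so the tips are about 31 mm behind it when shut. The fingers were only closing above the bars, and the "disc" I felt was the bar top (23.7 + 31 ≈ 55 mm). So the bars are fine and I need to go about 31 mm lower than the stated geometry.

```bash
python3 -m pendant '[{"gripper":0.2,"tx":0.001,"ty":0,"tz":0.03,"twist":0},{"gripper":0.2,"tx":0.001,"ty":0,"tz":0.06,"twist":0},{"gripper":0.2,"tx":0.001,"ty":0,"tz":0.09,"twist":0},{"gripper":0.2,"tx":0.001,"ty":0,"tz":0.112,"twist":0},{"gripper":0.2,"tx":0.001,"ty":0,"tz":0.112,"twist":0},{"gripper":-1,"tx":0.001,"ty":0,"tz":0.112,"twist":0},{"gripper":-1,"tx":0.001,"ty":0,"tz":0.112,"twist":0},{"gripper":-1,"tx":0.001,"ty":0,"tz":0.112,"twist":0},{"gripper":-1,"tx":0.001,"ty":0,"tz":0.112,"twist":0}]' 40
```

```text
clock: 13.58
tcp_pos: [0.4586, 0.2731, -0.0022]
tool_rot: [-0.0, 0.998, 0.069, 0.001]
wrist_force: [-1.2, 0.2, 5.7]
gripper_width: 0.0233
grip_force: 40.1
```

Gripped: 23.3 mm wide at 40 N. Lifting lid 2 and carrying it above the mat canister, at about (0.594, 0.051). The wrist frame reads about 2.4 mm more than the top camera in both axes, consistently.

```bash
python3 -m pendant '[{"gripper":-1,"tx":0,"ty":0,"tz":-0.05,"twist":0},{"gripper":-1,"tx":0,"ty":0,"tz":-0.1,"twist":0},{"gripper":-1,"tx":0.025,"ty":0.055,"tz":-0.13,"twist":0},{"gripper":-1,"tx":0.05,"ty":0.11,"tz":-0.13,"twist":0},{"gripper":-1,"tx":0.075,"ty":0.17,"tz":-0.13,"twist":0},{"gripper":-1,"tx":0.104,"ty":0.2385,"tz":-0.13,"twist":0},{"gripper":-1,"tx":0.104,"ty":0.2385,"tz":-0.13,"twist":0},{"gripper":-1,"tx":0.104,"ty":0.2385,"tz":-0.13,"twist":0},{"gripper":-1,"tx":0.104,"ty":0.2385,"tz":-0.13,"twist":0}]'
python3 -c "
from h import *
rel(.594,.051,.09,None)
s=read_state(); im=get_image('wrist'); W=cloud(im,s['tcp_pos'],s['tool_rot']); np.save('wi.npy',W)
S=W.reshape(-1,3); S=S[np.hypot(S[:,0]-.594,S[:,1]-.051)<.07]
T=S[abs(S[:,2]-.0755)<.004]; T=T[T[:,0]>.59]
from scipy.optimize import least_squares
r=np.hypot(T[:,0]-.594,T[:,1]-.051); print(len(T),r.min(),r.max())
o=[];th=np.arctan2(T[:,1]-.051,T[:,0]-.594)
for b in np.arange(-1.6,1.6,.05):
    m=(th>b)&(th<b+.05)
    if m.sum()>8: o.append(T[m][np.argmax(r[m])][:2])
o=np.array(o); f=least_squares(lambda c:np.hypot(o[:,0]-c[0],o[:,1]-c[1])-.049,[.594,.051],loss='soft_l1',f_scale=.001); print(len(o),f.x,np.std(f.fun))
D=W.reshape(-1,3); D=D[(np.hypot(D[:,0]-.594,D[:,1]-.051)<.06)]; h=np.histogram(D[:,2],np.arange(.06,.24,.01)); print(list(zip(h[1].round(3),h[0])))
cv2.imwrite('pics/w11.png',im['pixels'])
W=cloud(get_image('side')); lid(W,.592,.0485,.132)
"
```

```text
clock: 14.7
tcp_pos: [0.5924, 0.0534, 0.1269]
tool_rot: [-0.001, 0.998, 0.07, -0.0]
wrist_force: [-0.3, 0.2, -0.1]
gripper_width: 0.0236
grip_force: 39.7
t 14.7 tcp [0.5924 0.0534 0.1269] ang 8.05 q7 -1.85 | shift [0.0013 0.0027 0.0369] twist None
2437 0.032792801049231796 0.0487518698855063
47 [0.59326327 0.05108845] 0.00016159186271685167
[(np.float64(0.06), np.int64(90)), (np.float64(0.07), np.int64(2452)), (np.float64(0.08), np.int64(0)), (np.float64(0.09), np.int64(0)), (np.float64(0.1), np.int64(0)), (np.float64(0.11), np.int64(0)), (np.float64(0.12), np.int64(0)), (np.float64(0.13), np.int64(0)), (np.float64(0.14), np.int64(95)), (np.float64(0.15), np.int64(13670)), (np.float64(0.16), np.int64(655)), (np.float64(0.17), np.int64(1091)), (np.float64(0.18), np.int64(6646)), (np.float64(0.19), np.int64(1314)), (np.float64(0.2), np.int64(2691)), (np.float64(0.21), np.int64(8542)), (np.float64(0.22), np.int64(6920))]
disc centre mm [590.2  44. ] size [86.4 91.3] long axis -8.0 z 0.1511 600
bar centre mm [588.7  43.7] size [29.5 43.9] long axis -37.7 z 0.1835 99
```

View pics/w11.png

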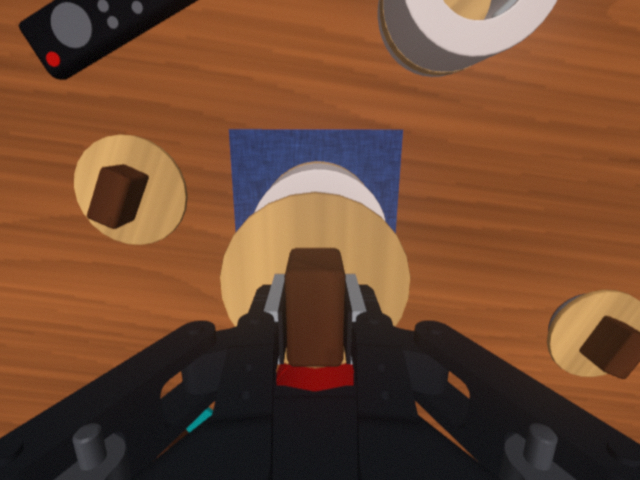

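The lid is held level above the canister. The canister's rim shows at (320,190) and the disc edge at (315,200). Fitting the disc circle to get the direct lid-to-canister offset.

```bash
cat >> h.py <<'E'
from scipy.optimize import least_squares
def circ(W,c0,zlo,zhi,rad,half=True,tool_ang=0):
    S=W.reshape(-1,3); S=S[(S[:,2]>zlo)&(S[:,2]<zhi)]; d=S[:,:2]-c0; r=np.hypot(*d.T); k=r<rad+.012; S,d,r=S[k],d[k],r[k]
    th=(np.arctan2(d[:,1],d[:,0])-np.radians(tool_ang)+np.pi)%(2*np.pi)-np.pi; o=[]
    for b in np.arange(-1.5 if half else -3.1,1.5 if half else 3.1,.05):
        m=(th>b)&(th<b+.05)
        if m.sum()>8: o.append(S[m][np.argmax(r[m])][:2])
    o=np.array(o); f=least_squares(lambda c:np.hypot(o[:,0]-c[0],o[:,1]-c[1])-rad,c0,loss='soft_l1',f_scale=.0005)
    print("circle",f.x.round(4),"rms",np.std(f.fun).round(5),len(o),"z",np.median(S[:,2]).round(4)); return f.x
def align(zd,zc=.075,c0=(.5933,.0511)):
    s=read_state(); im=get_image('wrist'); W=cloud(im,s['tcp_pos'],s['tool_rot']); M=R.from_quat(np.roll(s["tool_rot"],-1)).as_matrix()
    a=np.degrees(np.arctan2(M[1,0],M[0,0])); L=circ(W,s['tcp_pos'][:2],zd-.006,zd+.006,.047,True,a); C=circ(W,np.array(c0),zc-.005,zc+.005,.049,True,a)
    print("tcp",s['tcp_pos'].round(4),"lid-tcp",(L-s['tcp_pos'][:2]).round(4),"shift lid->can tool axes",(M.T@np.r_[C-L,0]).round(4))
E
python3 -c "
from h import *
align(.152); print(read_state()['tcp_pos'])"
```

```text
circle [0.5917 0.0532] rms 0.00019 60 z 0.1525
circle [0.5933 0.051 ] rms 0.00016 46 z 0.0757
tcp [0.5925 0.0535 0.1271] lid-tcp [-0.0009 -0.0003] shift lid->can tool axes [ 0.0013  0.0023 -0.    ]
[0.59273058 0.05312537 0.12709588]
```

```bash
python3 -m pendant '[{"gripper":-1,"tx":0.0013,"ty":0.0023,"tz":0.02,"twist":0},{"gripper":-1,"tx":0.0013,"ty":0.0023,"tz":0.045,"twist":0},{"gripper":-1,"tx":0.0013,"ty":0.0023,"tz":0.053,"twist":0},{"gripper":-1,"tx":0.0013,"ty":0.0023,"tz":0.056,"twist":0},{"gripper":-1,"tx":0.0013,"ty":0.0023,"tz":0.059,"twist":0},{"gripper":-1,"tx":0.0013,"ty":0.0023,"tz":0.059,"twist":0}]'
python3 -m pendant '[{"gripper":-1,"tx":0,"ty":0,"tz":0.002,"twist":0},{"gripper":-1,"tx":0,"ty":0,"tz":0.004,"twist":0},{"gripper":-1,"tx":0,"ty":0,"tz":0.004,"twist":0}]'
```

```text
clock: 15.6
tcp_pos: [0.5949, 0.05, 0.0679]
tool_rot: [-0.001, 0.998, 0.069, 0.0]
wrist_force: [-1.5, 3.6, -2.1]
gripper_width: 0.0232
grip_force: 39.6
clock: 15.98
tcp_pos: [0.5946, 0.0499, 0.0648]
tool_rot: [-0.0, 0.998, 0.069, -0.0]
wrist_force: [-4.3, 4.0, 5.3]
gripper_width: 0.0234
grip_force: 40.7
```

```bash
python3 -m pendant '[{"gripper":-1,"tx":-0.0004,"ty":-0.001,"tz":0.002,"twist":0},{"gripper":-1,"tx":-0.0004,"ty":-0.001,"tz":0.003,"twist":0},{"gripper":-1,"tx":-0.0004,"ty":-0.001,"tz":0.003,"twist":0}]'
python3 -m pendant '[{"gripper":-1,"tx":0,"ty":0,"tz":0.0015,"twist":0},{"gripper":-1,"tx":0,"ty":0,"tz":0.003,"twist":0},{"gripper":-1,"tx":0,"ty":0,"tz":0.003,"twist":0}]'
```

```text
clock: 16.35
tcp_pos: [0.5949, 0.05, 0.0631]
tool_rot: [0.0, 0.998, 0.069, 0.001]
wrist_force: [-6.6, 2.6, 13.7]
gripper_width: 0.0233
grip_force: 41.7
clock: 16.73
tcp_pos: [0.5945, 0.0499, 0.0586]
tool_rot: [0.0, 0.998, 0.069, 0.0]
wrist_force: [-2.6, 2.9, 1.3]
gripper_width: 0.0237
grip_force: 40.2
```

Force rose to 13.7 N at the catches and then fell to 1.3 N, which looks like a snap. Pressing on until the disc seats.

```bash
python3 -m pendant '[{"gripper":-1,"tx":0,"ty":0,"tz":0.0015,"twist":0},{"gripper":-1,"tx":0,"ty":0,"tz":0.003,"twist":0},{"gripper":-1,"tx":0,"ty":0,"tz":0.003,"twist":0}]'
python3 -m pendant '[{"gripper":-1,"tx":0,"ty":0,"tz":0.001,"twist":0},{"gripper":-1,"tx":0,"ty":0,"tz":0.0015,"twist":0},{"gripper":-1,"tx":0,"ty":0,"tz":0.0015,"twist":0}]'
```

```text
clock: 17.1
tcp_pos: [0.5943, 0.0498, 0.0563]
tool_rot: [0.0, 0.998, 0.069, -0.0]
wrist_force: [-8.1, 1.4, 15.2]
gripper_width: 0.0233
grip_force: 41.9
clock: 17.48
tcp_pos: [0.5944, 0.0498, 0.0562]
tool_rot: [0.001, 0.998, 0.069, -0.0]
wrist_force: [-13.1, 1.6, 25.7]
gripper_width: 0.0234
grip_force: 43.5
```

Seated: hard stop at TCP 56.2 mm. Gentle tug of about 4 N (stiffness is about 7 N/mm).

```bash
python3 -m pendant '[{"gripper":-1,"tx":-0.0005,"ty":0,"tz":-0.002,"twist":0},{"gripper":-1,"tx":-0.001,"ty":0,"tz":-0.0038,"twist":0},{"gripper":-1,"tx":-0.001,"ty":0,"tz":-0.0042,"twist":0},{"gripper":-1,"tx":-0.001,"ty":0,"tz":-0.0042,"twist":0}]'
```

```text
clock: 17.98
tcp_pos: [0.5941, 0.0498, 0.0564]
tool_rot: [-0.001, 0.998, 0.069, 0.0]
wrist_force: [3.1, 4.7, -9.5]
gripper_width: 0.0234
grip_force: 40.7
```

It held 9.5 N without moving, so lid 2 is the right one. Easing off, pressing home, then releasing.

```bash
python3 -m pendant '[{"gripper":-1,"tx":0,"ty":-0.0006,"tz":0.002,"twist":0},{"gripper":-1,"tx":0,"ty":-0.0006,"tz":0.0035,"twist":0},{"gripper":-1,"tx":0,"ty":-0.0006,"tz":0.0035,"twist":0},{"gripper":-1,"tx":0,"ty":-0.0006,"tz":0.0014,"twist":0},{"gripper":0,"tx":0,"ty":-0.0006,"tz":0.0014,"twist":0},{"gripper":0.2,"tx":0,"ty":-0.0006,"tz":0.001,"twist":0},{"gripper":0.2,"tx":0,"ty":-0.0006,"tz":0.001,"twist":0},{"gripper":0.2,"tx":0,"ty":-0.0006,"tz":0.001,"twist":0},{"gripper":0.2,"tx":0,"ty":-0.0006,"tz":-0.05,"twist":0},{"gripper":0.2,"tx":0,"ty":-0.0006,"tz":-0.1,"twist":0},{"gripper":0.2,"tx":0,"ty":-0.0006,"tz":-0.12,"twist":0},{"gripper":0.2,"tx":0,"ty":-0.0006,"tz":-0.12,"twist":0},{"gripper":0.2,"tx":0,"ty":-0.0006,"tz":-0.12,"twist":0}]'
python3 -c "
from h import *
W,p=wlook('w12'); lid(W,.5933,.0511,.0585); c=circ(W,np.array([.5933,.0511]),.073,.09,.047,True,8)
S=W.reshape(-1,3); D=S[(np.hypot(*(S[:,:2]-c).T)<.044)&(S[:,2]<.088)&(S[:,2]>.07)]
A=np.c_[D[:,:2]-c,np.ones(len(D))]; g=np.linalg.lstsq(A,D[:,2],rcond=None)[0]; print('disc plane tilt',g[:2],'z',g[2])
lid(W,.595,.2115); t=cloud(get_image('top')); lid(t,.5935,.209); lid(t,.5163,-.235); print(read_state()['wrist_force'])"
```

```text
clock: 19.6
tcp_pos: [0.5923, 0.0495, 0.1759]
tool_rot: [0.0, 0.998, 0.068, -0.001]
wrist_force: [0.3, -1.3, -0.9]
gripper_width: 0.0514
grip_force: 0.0
disc centre mm [594.9  51.2] size [96.4 95. ] long axis 81.6 z 0.0817 8050
bar centre mm [593.9  49.8] size [43.5 23.8] long axis 8.1 z 0.1136 1800
circle [0.5956 0.0514] rms 0.00058 60 z 0.0817
disc plane tilt [-0.00013815  0.00036133] z 0.08178929562620749
disc centre mm [595.7 211.6] size [93.2 93.3] long axis -40.7 z 0.0233 5286
bar centre mm [596.4 211.2] size [24.4 44. ] long axis -17.5 z 0.055 1385
disc centre mm [593.9 208.9] size [90.8 89.5] long axis 0.6 z 0.0218 688
bar centre mm [593.4 208.7] size [24.1 43.6] long axis -17.4 z 0.054 136
disc centre mm [ 516.7 -235.7] size [92.8 91.9] long axis 68.9 z 0.0223 698
bar centre mm [ 515.9 -234.8] size [24.  43.7] long axis -15.7 z 0.0545 129
[-0.28059703  0.41171509 -0.27292828]
```

View pics/w12.png

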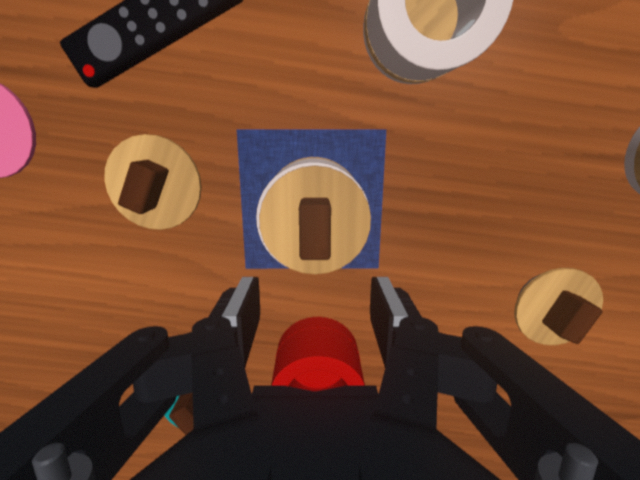

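The disc lies flat on the rim at pixel (315,218), top at 81.8 mm, tilt about 0, about 1.3 mm off the axis. The other two lids stand on the table and nothing else has moved.

```bash
python3 -c "
from bench import close_job
print(close_job())"
```

```text
the job is handed in; nothing more can be done
None
```

Job handed in at about 20 s, verdict not shown: lid 2 (near x 0.46, y 0.27) snapped onto the mat canister, held a 9.5 N tug and sits flat on the rim; with the fit found on the first lid, lids 1 and 3 were never tried on it and stay on the table; the fingertips end about 31 mm short of the stated TCP, so my first grasps missed, and once I pressed on lid 1's bar with about 33 N.

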